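# Raise the dust hood's window to the pointer

## Robot

A 7-joint arm with a two-finger parallel gripper is mounted at the origin on the work surface. World frame = base frame: x ahead of the robot, y to its left, z up, the work surface at z = 0. Lengths are in m, angles in rad, forces in N, time in s.
With the tool pointing down it reaches from about 0.425 to 0.95 m from the base axis. Payload 4.7 kg.
Tool frame: the origin (TCP) lies on the centre line of the jaws, within the pads' length; the fingertips stand robot.nose_length ahead of it and the grasp point (between the pads) lies 8 mm behind it (robot.nose_length is the distance from the TCP to the fingertips, in m); z points along the fingers, y is the line along which they close (so a half turn about z gives the same grasp; the last joint's range is limited). The gripper opens to 85 mm and grips with 20 to 120 N. Pads are 22 mm wide; open, the fingers measure 114 mm over their backs; the gripper's body (76 mm by 85 mm) begins 54 mm behind the grasp point. The pads swing forward as they close: fully open they stand 13 mm farther back than shut.
Start: joints at [-1.22, 0.469, -0.049, 1.532, 0.024, 1.141, -0.082], TCP at [0.25, 0.627, 0.214] pointing down, gripper open.
Joint ranges: [-2.59, 2.59], [-0.33, 1.99], [-1.39, 1.29], [0.1, 2.45], [-1.04, 4.18], [0.21, 1.99], [-2.66, 2.66]. Speed limits (rad/s): [2.57, 2.57, 3.14, 3.14, 3.14, 3.14, 3.14].

## Interface

Orientations are given as [roll, pitch, yaw] about the fixed x, y, z axes, in that order (R = Rz(yaw) Ry(pitch) Rx(roll)).
In Python, from plant import robot gives the robot as it stands. Calls block until the motion is done:
- robot.goto(position, orientation): joint-space move of the TCP to a pose.
- robot.move_straight(position, vel=0.15, attitude=None, contact_N=None): straight line of the TCP; attitude=None keeps the orientation; vel is the mean speed in m/s. With contact_N (N) it stops when the force on the tool has changed by that much, and returns True; else False.
- robot.move_joints(angles): joint-space move.
- robot.grip(opening, strength=None): opening from 0.0 (shut) to 1.0 (fully open); strength is the grip in N (None keeps the last); returns when the fingers have stopped.
- robot.sleep(seconds).
- robot.inverse_kinematics(position, orientation): joint angles nearest the present ones, or None.
- robot.sense(): the state.
- robot.grab_frame(name): name is "scene" or "top" or "wrist"; returns a dict with "image" (384x512x3 uint8, red, green, blue), "range_z" (384x512 float32, m along the optical axis (not along the pixel's ray), 0 where there is no reading), "fx", "fy", "cx", "cy" (pixels), "R" (3x3) and "t" (3): a world point X has camera coordinates R X + t. Camera axes: x right, y down, z forward; pixel columns grow to the right and rows downward; lengths in m; the calibration is good to about 2 mm. A picture is of the moment at which its call begins.
A pose or a line that the arm cannot do raises robot.IKError and nothing moves.
- robot.close_job(): hands the job in; it is judged then, once.
The state is a dict: "t": time; "joint_pos": joint angles; "joint_velocities": joint speeds; "effort": joint torques, N m; "tcp_pos": TCP position; "tcp_rot": TCP orientation; "wrist_force": force on the tool from outside, world axes, zero at the start; "torque": the same for the moment, N m; "opening": opening from 0.0 (shut) to 1.0 (fully open); "gripper_force": force on a finger pad.
Only numpy, scipy, OpenCV 4.12 (cv2) and the standard library are available. Lean on these libraries where they do the work, as an engineer would, in place of code of your own. Each camera call takes 0.05 s, during which the arm holds its last target. There are 200 camera calls.

## Task

Open the dust hood for the next sanding job: push its counterweighted window gently upwards from beneath the lip along its lower edge until the lip's underside is level with the tip of the pointer on the right jamb (to within 8 mm), never running more than about 2 cm past it, then take the hand away and leave the window standing there. Only push from below with the fingers: do not pinch the lip or press on its top, do not move the pointer, and leave everything else on the bench where it is.

Things in the scene. Friction and masses are not known exactly. Their poses are not given: they have to be found in the camera images.
- hood: Fixed wooden dust hood, 460 mm wide, 300 deep, 430 tall, open at the back. Its x points into the hood, y to the left seen from the front, z up; origin on the bench, mid-width, where the window's plane meets it. That plane leans back 30 degrees from vertical, towards +x. The 18 mm base board begins 20 mm behind the origin; between it and the lip the front is open.
- window (a joint): Counterweighted clear window in a wooden frame between two slanting jambs. Metres along the slope, (0.5, 0, 0.866) of the hood's frame: 0 shut, 0.24 fully up. It starts a little open. About 0.6 kg, nearly balanced; a drag of about 2 N keeps it where it is left, and pushing it takes 1 to 4 N along the slope.
- lip (a point): Middle of the front lower edge of the window's lip: a level wooden bar across the window's foot, 340 mm long (170 to each side), 18 mm thick (upwards from here), its front edge 50 mm in front of the window's plane at that height. Its flat underside is at this point's height. Beneath it is free room down to the bench and base board.
- pointer (a joint): Steel pointer clamped on the front of the right jamb (the hood's -y side), marking the height wanted. Metres along the same slope: the lip is level with the pointer when both joints read the same. It stays put unless pushed hard. Not to be moved.
- pointer_tip (a point): Tip of the pointer, a flat steel wedge 20 mm tall at its root that narrows to this point towards the end of the lip; its tip stands 12 mm beyond the right end of the lip, about 40 mm out in front of the jamb.
- sanding_block: Cork sanding block, 110 x 65 x 35 mm, lying inside the hood behind the window; bystander, loose, origin at the centre of its underside.
- offcut_long: Wooden batten 160 x 45 x 20 mm lying flat in front of the hood, left; bystander, loose, origin at the centre of its underside.
- offcut_square: Dark wooden offcut 70 x 60 x 35 mm in front of the hood, right; bystander, loose, origin at the centre of its underside.
- glue_bottle: Standing glue bottle, 56 mm across, 150 mm tall, left of the hood; bystander, loose, origin at the centre of its underside.
- screw_jar: Standing jar, 70 mm across, 85 mm tall, inside the hood; bystander, loose, origin at the centre of its underside.
- screwdriver: Screwdriver lying across the base board just inside the hood; bystander, loose, origin near its middle.

How it is judged:
On the way:
1. the window is being pushed up by the hand (lip at least 20 mm above its start) (distance of lip from where it was at the start of the episode above 0.02 m and contact force between any of the fingers, the arm and window above 0.3 N), for 0.05 s.
At the end, for the whole second after the job is handed in: The lip's underside stands within 8 mm of the height of the pointer's tip, the window is at rest, the pointer has moved less than 6 mm and the bystanders less than 30 mm (z of lip in the frame of pointer_tip between -0.008 and 0.008 m and velocity of joint window between -0.004 and 0.004 m/s and distance of pointer_tip from where it was at the start of the episode below 0.006 m and distance of each of sanding_block, offcut_long, offcut_square, glue_bottle, screw_jar, screwdriver from where it was at the start of the episode below 0.03 m); the robot touches nothing.
It fails at once if the window is pushed with more than 25 N (contact force between any of the fingers, the arm and window above 25 N).
It fails at once if the lip is pinched or pressed on its top side (contact force between any of the fingers, the arm and lip_top above 2 N).
It fails at once if the lip runs more than 25 mm past the pointer (z of lip in the frame of pointer_tip above 0.025 m).
It fails at once if the pointer is moved by more than 6 mm (distance of pointer_tip from where it was at the start of the episode above 0.006 m).
It fails at once if a bystander is moved or lifted by more than 30 mm (distance of any of sanding_block, offcut_long, offcut_square, glue_bottle, screw_jar, screwdriver from where it was at the start of the episode above 0.03 m).
It also fails if it takes over 51 s, if anything falls off the work surface, if the arm or the gripper's body presses on something with over 40 N, if the wrist force passes 120 N, or if a joint passes its speed limit or range.

## Working session

There is one attempt and no reset: what is moved stays moved. The work goes in short steps, each a Python script; the robot and the scene stay as the last script left them, time stands still between calls to the robot, and variables do not carry over. Pictures are saved under pics/ and viewed, at most 10 in all, crops included, and the job is handed in when it is done.

```bash
mkdir -p pics; ls; cat > h.py <<'E'
import numpy as np, cv2
from plant import robot
def shot(name,fn=None):
    f=robot.grab_frame(name)
    if fn: cv2.imwrite('pics/'+fn,cv2.cvtColor(f['image'],cv2.COLOR_RGB2BGR))
    return f
def pt(f,u,v,d=None):
    if d is None: d=f['range_z'][v,u]
    c=np.array([(u-f['cx'])/f['fx']*d,(v-f['cy'])/f['fy']*d,d])
    return f['R'].T@(c-f['t'])
E
python3 - <<'E'
from h import *
import pickle
fs={n:shot(n,n+'0.png') for n in('scene','top')}
pickle.dump(fs,open('f0.pkl','wb'))
a=np.hstack([cv2.imread('pics/scene0.png'),cv2.imread('pics/top0.png')])
for n in fs: print(n,fs[n]['fx'],-fs[n]['R'].T@fs[n]['t'],fs[n]['R'][2])
print(robot.nose_length,robot.sense())
E
```

```text
pics
scene 479.3519435313383 [1.11737119 0.32494335 0.92382147] [-0.49043428 -0.26741664 -0.82943509]
top 437.1006237705282 [0.48053374 0.05739686 1.21054603] [ 0.11118864  0.00996136 -0.99374939]
0.011 {'t': 0.1, 'joint_pos': array([-1.21987508,  0.46936009, -0.04857017,  1.53355876,  0.02406733,
        1.14100559, -0.08232422]), 'joint_velocities': array([-6.85926235e-05, -6.80905830e-04, -8.17843506e-04, -3.66995938e-03,
        8.08227819e-04, -8.16677031e-04, -3.41832570e-04]), 'effort': array([ 1.69357532e-03, -5.11513674e+01, -4.62932198e-02, -2.38390732e+01,
        1.08470453e-02,  4.37353257e-03, -1.59391101e-05]), 'tcp_pos': array([0.25004853, 0.62638553, 0.21287342]), 'tcp_rot': array([-3.13984535e+00,  4.22194839e-05,  2.76174015e+00]), 'wrist_force': array([ 0.28122086, -0.4338327 ,  0.59072464]), 'torque': array([ 0.0222216 , -0.03290425, -0.01809746]), 'gripper_force': 0.0, 'opening': 0.9969727147672854}
```

View pics/scene0.png

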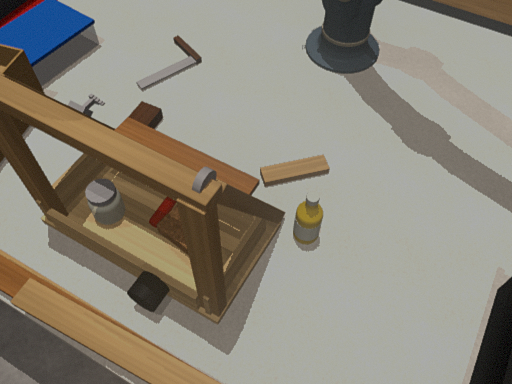

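View pics/top0.png

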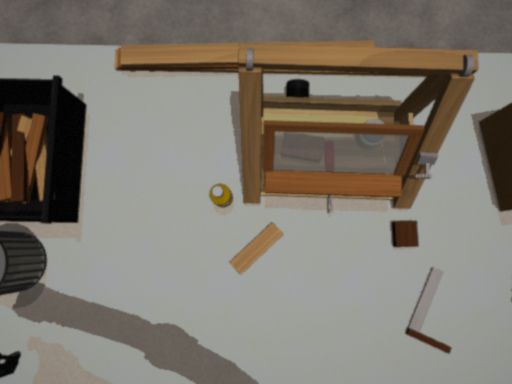

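The scene camera looks from behind the hood. In the top view the red-brown lip spans columns 264–402 and rows 172–197, and the steel pointer is near (428,160). The hood front faces the robot. Next I'll zoom in on the pointer and get the 3D points.

```bash
python3 - <<'E'
from h import *
import pickle
f=pickle.load(open('f0.pkl','rb'))['top']
for u,v in [(268,175),(268,183),(268,190),(268,195),(333,183),(333,193),(398,177),(398,185),(398,193),(428,160),(422,175),(426,175),(430,155),(256,150),(252,190),(405,205),(250,60)]:
    print(u,v,pt(f,u,v).round(4))
c=cv2.imread('pics/top0.png')[130:220,370:460]
cv2.imwrite('pics/c.png',cv2.resize(c,None,fx=6,fy=6,interpolation=cv2.INTER_NEAREST))
E
```

```text
268 175 [0.6534 0.0553 0.1316]
268 183 [0.6336 0.0548 0.129 ]
268 190 [0.6162 0.0544 0.1279]
268 195 [0.6176 0.0538 0.005 ]
333 183 [ 0.6374 -0.1074  0.1284]
333 193 [ 0.612  -0.1072  0.1309]
398 177 [ 0.6564 -0.2696  0.1278]
398 185 [ 0.6362 -0.2694  0.1277]
398 193 [ 0.6162 -0.2693  0.1272]
428 160 [ 0.6848 -0.3152  0.2081]
422 175 [ 0.65   -0.3023  0.2037]
426 175 [ 0.6504 -0.3119  0.2029]
430 155 [ 0.6935 -0.3144  0.2234]
256 150 [0.6997 0.0848 0.2076]
252 190 [0.6222 0.0963 0.072 ]
405 205 [ 0.5958 -0.3164  0.0324]
250 60 [0.8221 0.0943 0.4284]
```

View pics/c.png

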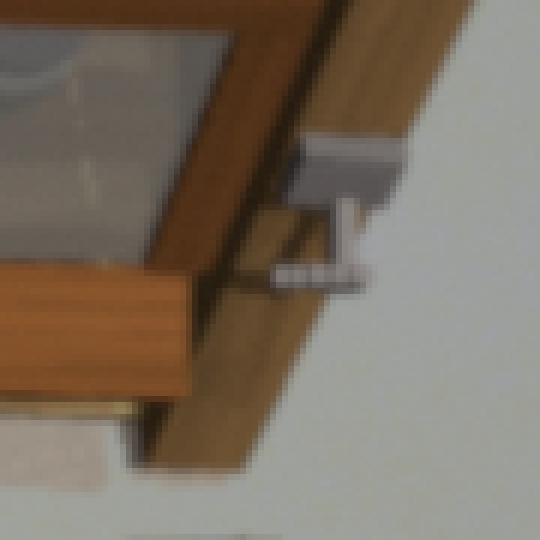

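The zoom shows the wedge tip at about (415,176) in the full picture, beyond the lip's right end at column 402. Depth puts the lip top at z≈0.128, so the underside is at ≈0.110. Next I'll check reach with the tool level.

```bash
cat >> h.py <<'E'
from scipy.spatial.transform import Rotation as Ro
def ori(elev,k=0,yaw=0):
    "tool z pointing to +x, raised by elev deg; k = turn about tool z (deg)"
    return Ro.from_matrix((Ro.from_euler('z',yaw,degrees=True)*Ro.from_euler('y',90-elev,degrees=True)*Ro.from_euler('z',k,degrees=True)).as_matrix()).as_euler('xyz')
E
python3 - <<'E'
from h import *
import pickle
f=pickle.load(open('f0.pkl','rb'))['top']
for u in range(412,434): 
    for v in (175,176,177): print(u,v,pt(f,u,v).round(3),end=' ')
    print()
# lip yaw: front edge by depth jump, points z in .12-.135
im=f['image']; L=[];
for u in range(268,400,4):
    vs=[v for v in range(165,205) if .12<pt(f,u,v)[2]<.136 ]
    p=pt(f,u,max(vs)); L.append(p)
L=np.array(L); print('front edge fit',np.polyfit(L[:,1],L[:,0],1),L[:,2].mean(),L[0],L[-1])
for k in (0,90,180,-90):
  for e in (-50,-40,-30,-20,-10,0,10,20):
    r=[]
    for p in [(.45,-.2,.2),(.40,-.2,.2),(.55,-.1,.09),(.62,-.1,.09),(.62,-.1,.13),(.67,-.1,.18)]:
        q=robot.inverse_kinematics(p,ori(e,k)); r.append('-' if q is None else '%.1f'%np.abs(q-robot.sense()['joint_pos']).max())
    print(k,e,r)
E
```

```text
412 175 [ 0.659 -0.299  0.144] 412 176 [ 0.658 -0.301  0.139] 412 177 [ 0.655 -0.3    0.14 ] 
413 175 [ 0.659 -0.301  0.145] 413 176 [ 0.657 -0.302  0.142] 413 177 [ 0.656 -0.304  0.137] 
414 175 [ 0.66  -0.304  0.143] 414 176 [ 0.658 -0.305  0.141] 414 177 [ 0.656 -0.306  0.138] 
415 175 [ 0.659 -0.306  0.146] 415 176 [ 0.658 -0.308  0.14 ] 415 177 [ 0.655 -0.307  0.142] 
416 175 [ 0.65 -0.29  0.2 ] 416 176 [ 0.648 -0.29   0.2  ] 416 177 [ 0.646 -0.29   0.198] 
417 175 [ 0.65  -0.292  0.201] 417 176 [ 0.649 -0.293  0.196] 417 177 [ 0.646 -0.292  0.2  ] 
418 175 [ 0.651 -0.295  0.199] 418 176 [ 0.648 -0.293  0.203] 418 177 [ 0.645 -0.294  0.202] 
419 175 [ 0.651 -0.297  0.199] 419 176 [ 0.648 -0.296  0.201] 419 177 [ 0.646 -0.297  0.199] 
420 175 [ 0.651 -0.3    0.198] 420 176 [ 0.648 -0.298  0.202] 420 177 [ 0.646 -0.299  0.2  ] 
421 175 [ 0.65  -0.301  0.202] 421 176 [ 0.648 -0.301  0.202] 421 177 [ 0.646 -0.301  0.2  ] 
422 175 [ 0.65  -0.302  0.204] 422 176 [ 0.648 -0.303  0.203] 422 177 [ 0.646 -0.303  0.201] 
423 175 [ 0.651 -0.306  0.201] 423 176 [ 0.648 -0.306  0.201] 423 177
[... 1888 characters left out ...]
.7', '2.6']
180 -20 ['-', '-', '-', '-', '-', '2.9']
180 -10 ['-', '-', '-', '-', '-', '3.1']
180 0 ['-', '-', '-', '-', '-', '3.3']
180 10 ['-', '-', '-', '2.4', '3.6', '2.7']
180 20 ['-', '-', '4.1', '2.1', '2.2', '2.4']
-90 -50 ['-', '-', '2.8', '2.1', '2.1', '2.1']
-90 -40 ['-', '-', '-', '3.1', '3.0', '2.3']
-90 -30 ['-', '-', '-', '3.1', '3.2', '3.2']
-90 -20 ['-', '-', '-', '-', '-', '3.1']
-90 -10 ['-', '-', '-', '-', '-', '3.2']
-90 0 ['-', '-', '-', '-', '-', '3.3']
-90 10 ['-', '-', '-', '3.7', '3.6', '3.5']
-90 20 ['-', '-', '4.1', '2.1', '2.2', '3.6']<sys>:0: UserWarning: Gimbal lock detected. Setting third angle to zero since it is not possible to uniquely determine all angles.
```

The pointer tip is at z≈0.199, x 0.648, y −0.290. The lip top must therefore rise from 0.1275 to about 0.217 as read by the same camera. Pointing straight ahead is near the arm's inner limit, so I'll search for a better yaw and elevation.

```bash
python3 -W ignore - <<'E'
from h import *
q0=robot.sense()['joint_pos']
lo=np.array([-2.59,-.33,-1.39,.1,-1.04,.21,-2.66]);hi=np.array([2.59,1.99,1.29,2.45,4.18,1.99,2.66])
for yaw in (-75,-60,-45,-30,-20,0,20,30,45,60,75):
  for e in (-30,-20,-10,0,10):
   for k in (0,90,180,-90):
    d=Ro.from_euler('xyz',ori(e,k,yaw)).as_matrix()[:,2]
    Q=[]
    for p in [(.625,-.107,.085),(.655,-.107,.13),(.68,-.107,.18)]:
        Q.append(robot.inverse_kinematics(p,ori(e,k,yaw)))
    for b in (.08,): Q.append(robot.inverse_kinematics(np.array([.62,-.107,.085])-b*d*[1,1,0],ori(e,k,yaw)))
    if any(q is None for q in Q): continue
    Q=np.array(Q); print(yaw,e,k,'marg %.2f'%np.minimum(Q-lo,hi-Q).min(),'span %.2f'%np.ptp(Q,axis=0).max(),Q[0].round(2))
E
```

```text
-75 -30 0 marg 0.46 span 0.25 [-0.84  0.82  0.66  1.99  0.9   0.77 -0.83]
-75 -30 90 marg 0.27 span 0.25 [-0.85  0.83  0.68  1.99  0.88  0.76 -2.39]
-75 -30 180 marg 0.34 span 0.28 [-0.28  0.71 -0.11  1.95  1.27  1.22  2.08]
-75 -30 -90 marg 0.48 span 0.26 [-0.56  0.72  0.27  1.97  1.13  1.01  0.58]
-75 -20 0 marg 0.47 span 0.26 [-0.92  0.95  0.72  1.98  0.95  0.82 -0.95]
-75 -20 90 marg 0.17 span 0.17 [-0.95  0.98  0.77  1.98  0.9   0.78 -2.49]
-75 -20 180 marg 0.46 span 0.26 [-0.31  0.8  -0.12  1.95  1.35  1.38  1.97]
-75 -20 -90 marg 0.49 span 0.23 [-0.6   0.82  0.27  1.96  1.2   1.13  0.45]
-75 -10 0 marg 0.46 span 0.20 [-0.98  1.11  0.78  1.97  0.95  0.87 -1.03]
-75 -10 90 marg 0.06 span 0.19 [-0.99  1.11  0.79  1.97  0.94  0.86 -2.6 ]
-75 -10 180 marg 0.35 span 0.26 [-0.32  0.9  -0.13  1.93  1.41  1.55  1.87]
-75 -10 -90 marg 0.51 span 0.22 [-0.63  0.92  0.26  1.94  1.26  1.27  0.35]
-75 0 0 marg 0.51 span 0.18 [-0.99  1.23  0.77  1.94  0.98  0.98 -1.13]
-75 0 90 marg 0.02 span 0.55 [-1.18  1.49  1.1   1.94  0.55  0.7  -2.35]
-75 0 180 marg 0.16 span 0.25 [-0.31  1.   -0.16  1.
[... 8112 characters left out ...]
.99  1.07 -0.6   1.64 -0.83  1.23  0.85]
75 -10 -90 marg 0.03 span 0.21 [ 0.88  1.02 -0.43  1.65 -0.96  1.33 -0.63]
75 0 0 marg -0.00 span 0.38 [ 0.89  1.12 -0.43  1.62 -1.02  1.44 -2.14]
75 0 90 marg 0.21 span 0.31 [ 1.21  1.37 -1.    1.6  -0.52  1.13  2.2 ]
75 0 180 marg -0.00 span 0.50 [ 0.99  1.17 -0.6   1.61 -0.9   1.34  0.92]
75 0 -90 marg -0.00 span 0.38 [ 0.92  1.13 -0.49  1.61 -0.98  1.41 -0.59]
75 10 0 marg 0.04 span 0.38 [ 1.    1.27 -0.62  1.57 -0.94  1.44 -2.18]
75 10 90 marg 0.30 span 0.21 [ 1.21  1.47 -1.    1.56 -0.59  1.22  2.27]
75 10 180 marg 0.04 span 0.26 [ 0.95  1.24 -0.55  1.58 -1.    1.49  1.  ]
75 10 -90 marg 0.04 span 0.38 [ 0.96  1.25 -0.56  1.58 -0.99  1.48 -0.58]
```

```bash
python3 -W ignore - <<'E'
from h import *
import pickle
f=pickle.load(open('f0.pkl','rb'))['top']
for n,(u,v) in dict(bottle=(218,190),batten=(257,248),square=(405,233)).items(): print(n,pt(f,u,v).round(3))
lo=np.array([-2.59,-.33,-1.39,.1,-1.04,.21,-2.66]);hi=np.array([2.59,1.99,1.29,2.45,4.18,1.99,2.66])
for yaw in (-55,-50,-45,-40,-35):
 for e in (-20,-10,0):
  for k in (180,-90):
   for y in (-.1,-.05,0):
    o=ori(e,k,yaw); d=np.array([np.cos(np.radians(yaw)),np.sin(np.radians(yaw)),0])
    a=np.array([.615,y,.085]); P=[a,a+[.055,0,.095],a-.06*d,a-.06*d+[0,0,.22],a-.06*d+[.055,0,.08],(.4,.25,.32)]
    Q=[robot.inverse_kinematics(p,o) for p in P]
    if any(q is None for q in Q): continue
    Q=np.array(Q); print(yaw,e,k,y,np.minimum(Q-lo,hi-Q).min(axis=1).round(2),'span %.2f'%np.ptp(Q[:5],axis=0).max(),Q[0].round(2))
E
```

```text
bottle [0.61  0.177 0.152]
batten [0.471 0.08  0.02 ]
square [ 0.52  -0.315  0.035]
-55 -20 180 -0.1 [0.24 0.37 0.22 0.3  0.33 0.03] span 0.53 [-0.34  0.73 -0.09  2.21  1.7   1.25  1.8 ]
-55 -20 180 -0.05 [0.29 0.41 0.27 0.35 0.38 0.03] span 0.49 [-0.4   0.74 -0.14  2.16  1.61  1.3   1.84]
-55 -20 180 0 [0.34 0.46 0.34 0.37 0.45 0.03] span 0.45 [-0.45  0.75 -0.18  2.11  1.53  1.35  1.87]
-55 -20 -90 -0.1 [0.22 0.35 0.2  0.28 0.31 0.24] span 0.57 [-0.68  0.76  0.33  2.23  1.65  0.98  0.17]
-55 -20 -90 -0.05 [0.27 0.39 0.25 0.33 0.36 0.24] span 0.51 [-0.74  0.76  0.29  2.18  1.53  1.02  0.24]
-55 -20 -90 0 [0.32 0.44 0.32 0.39 0.42 0.24] span 0.46 [-0.8   0.77  0.25  2.13  1.42  1.07  0.3 ]
-55 -10 180 -0.1 [0.25 0.35 0.23 0.26 0.32 0.01] span 0.49 [-0.37  0.85 -0.09  2.2   1.74  1.45  1.68]
-55 -10 180 -0.05 [0.3  0.4  0.29 0.31 0.38 0.01] span 0.46 [-0.42  0.85 -0.14  2.15  1.65  1.49  1.72]
-55 -10 180 0 [0.36 0.44 0.36 0.28 0.37 0.01] span 0.42 [-0.47  0.87 -0.19  2.09  1.58  1.54  1.76]
-55 -10 -90 -0.1 [0.23 0.33 0.21 0.23 0.3  0.17] span 0.53 [-0.72  0.89  0.34  2.22  1.66  1.13
[... 6613 characters left out ...]
10 180 -0.05 [0.07 0.16 0.01 0.04 0.09 0.05] span 0.61 [-0.43  0.84 -0.05  2.38  2.08  1.47  1.52]
-35 -10 180 0 [0.12 0.21 0.07 0.1  0.15 0.05] span 0.58 [-0.49  0.84 -0.1   2.33  1.97  1.48  1.57]
-35 -10 -90 -0.05 [0.09 0.14 0.01 0.02 0.07 0.26] span 0.67 [-0.16  0.87 -0.36  2.36  2.12  1.66  0.09]
-35 -10 -90 0 [0.1  0.18 0.05 0.07 0.12 0.26] span 0.64 [-0.81  0.87  0.28  2.35  1.94  1.22 -0.14]
-35 0 180 -0.05 [0.1  0.17 0.05 0.01 0.1  0.06] span 0.59 [-0.46  0.99 -0.03  2.35  2.05  1.68  1.41]
-35 0 180 0 [0.15 0.21 0.1  0.07 0.16 0.06] span 0.54 [-0.51  0.98 -0.09  2.3   1.96  1.69  1.47]
-35 0 -90 0 [0.13 0.18 0.08 0.04 0.13 0.23] span 0.63 [-0.89  1.04  0.35  2.32  1.88  1.34 -0.26]
```

```bash
cat >> h.py <<'E'
O=ori(-10,-90,-45); D=np.array([1,-1,0])/2**.5
A=np.array([.615,-.05,.080])
E
python3 -W ignore - <<'E'
from h import *
robot.grip(0)
robot.goto((.4,.25,.32),O)
robot.goto(A-.06*D+[0,0,.22],O)
s=robot.sense(); print(s['t'],s['tcp_pos'],s['wrist_force'])
shot('top','top1.png'); shot('wrist','w1.png')
im=np.hstack([cv2.imread('pics/top1.png')[100:300,180:450],cv2.imread('pics/w1.png')[::2,::2][:,:256].repeat(1,0)[:192].copy() if 0 else cv2.resize(cv2.imread('pics/w1.png'),(267,200))])
cv2.imwrite('pics/m1.png',cv2.resize(im,(790,294)))
E
```

```text
3.4667 [ 0.57306094 -0.00566724  0.30003859] [ 0.15413016  1.12321484 -0.01168339]
```

View pics/m1.png

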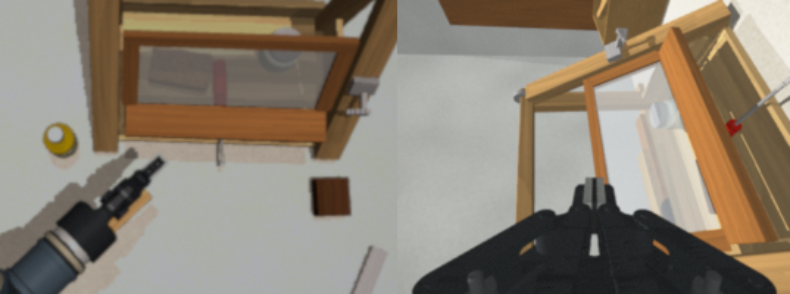

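The left half shows the hand in front of the lip's left half with the fingertips clear of it. The screwdriver shank sticks out low near the lip's middle, to the right of my path. Next I'll descend, slide under, and push along the slope until contact.

```bash
python3 -W ignore - <<'E'
from h import *
print(robot.move_straight(A-.06*D,vel=.1,contact_N=8))
s=robot.sense(); print(s['tcp_pos'],s['wrist_force'])
print(robot.move_straight(A,vel=.06,contact_N=3))
s=robot.sense(); print(s['tcp_pos'],s['wrist_force'])
print(robot.move_straight(A+[0,0,.03],vel=.015,contact_N=1.2))
s=robot.sense(); print(s['t'],s['tcp_pos'],s['wrist_force'])
f=shot('top','top2.png')
for v in range(178,198,3): print(v,pt(f,360,v).round(4))
im=np.hstack([cv2.imread('pics/top2.png')[100:300,180:450],cv2.resize(shot('wrist')['image'][...,::-1],(267,200))])
cv2.imwrite('pics/m2.png',cv2.resize(im,(790,294)))
E
```

```text
False
[ 0.57265357 -0.0075484   0.0803813 ] [0.2273058  0.37627443 0.01196923]
False
[ 0.61492271 -0.04954293  0.07983842] [0.24372778 0.16299373 0.08377553]
False
9.2167 [ 0.61497121 -0.05000479  0.10991699] [-0.24540496 -0.16531376  0.09460151]
178 [ 0.6514 -0.1744  0.1295]
181 [ 0.644  -0.1747  0.1282]
184 [ 0.6365 -0.1747  0.1284]
187 [ 0.6291 -0.175   0.1267]
190 [ 0.6212 -0.1744  0.1298]
193 [ 0.6135 -0.174   0.1312]
196 [ 0.6192 -0.1985  0.0172]
```

View pics/m2.png

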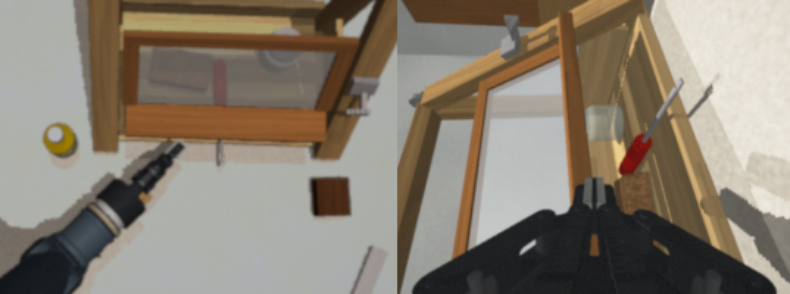

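The fingertips, near (305,198) in the top picture, are just in front of the lip's front edge instead of beneath it. I'll measure both in the same frame.

```bash
python3 -W ignore - <<'E'
from h import *
f=shot('top')
for u in (295,300,303,306):
    print(u,[(v,*pt(f,u,v).round(3)) for v in range(190,206,2)])
im=cv2.imread('pics/top2.png')[160:230,260:350]; cv2.imwrite('pics/c2.png',cv2.resize(im,None,fx=6,fy=6,interpolation=cv2.INTER_NEAREST))
R=Ro.from_euler('xyz',robot.sense()['tcp_rot']).as_matrix(); print(R.round(2))
E
```

```text
295 [(190, np.float64(0.618), np.float64(-0.013), np.float64(0.128)), (192, np.float64(0.613), np.float64(-0.013), np.float64(0.127)), (194, np.float64(0.62), np.float64(-0.02), np.float64(0.02)), (196, np.float64(0.616), np.float64(-0.021), np.float64(0.007)), (198, np.float64(0.612), np.float64(-0.022), np.float64(-0.005)), (200, np.float64(0.606), np.float64(-0.022), np.float64(0.001)), (202, np.float64(0.588), np.float64(-0.014), np.float64(0.12)), (204, np.float64(0.582), np.float64(-0.013), np.float64(0.133))]
300 [(190, np.float64(0.617), np.float64(-0.025), np.float64(0.132)), (192, np.float64(0.613), np.float64(-0.025), np.float64(0.131)), (194, np.float64(0.621), np.float64(-0.034), np.float64(0.021)), (196, np.float64(0.604), np.float64(-0.026), np.float64(0.121)), (198, np.float64(0.598), np.float64(-0.026), np.float64(0.129)), (200, np.float64(0.593), np.float64(-0.026), np.float64(0.129)), (202, np.float64(0.588), np.float64(-0.026), np.float64(0.131)), (204, np.float64(0.582), np.float64(-0.025), np.float64(0.134))]
303 [(190, np.float64(0.618), np.float64(-0.033), np.
[... 350 characters left out ...]
oat64(0.588), np.float64(-0.033), np.float64(0.129)), (204, np.float64(0.584), np.float64(-0.034), np.float64(0.123))]
306 [(190, np.float64(0.618), np.float64(-0.04), np.float64(0.131)), (192, np.float64(0.613), np.float64(-0.04), np.float64(0.128)), (194, np.float64(0.621), np.float64(-0.05), np.float64(0.02)), (196, np.float64(0.616), np.float64(-0.051), np.float64(0.013)), (198, np.float64(0.599), np.float64(-0.041), np.float64(0.119)), (200, np.float64(0.594), np.float64(-0.041), np.float64(0.12)), (202, np.float64(0.601), np.float64(-0.052), np.float64(0.001)), (204, np.float64(0.595), np.float64(-0.052), np.float64(0.0))]
[[-0.71 -0.12  0.7 ]
 [-0.71  0.12 -0.7 ]
 [ 0.   -0.98 -0.17]]
```

View pics/c2.png

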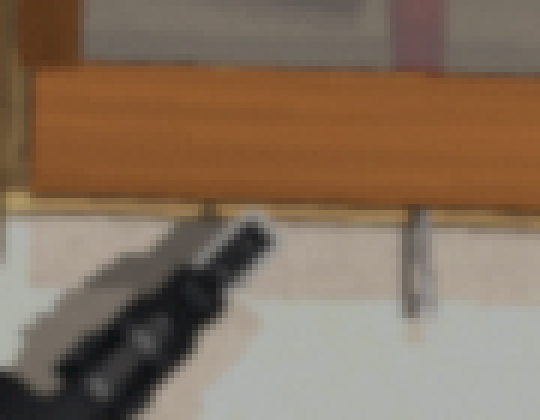

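The visible fingertips are at about (0.602, −0.042), roughly 2 cm short along the tool of where I expected. The body is also farther back than assumed, so there is room. I'll lower, advance 34 mm more, and push up with contact.

```bash
python3 -W ignore - <<'E'
from h import *
print(robot.sense()['opening'])
B=A+.034*D
robot.move_straight(A,vel=.06)
print(robot.move_straight(B,vel=.05,contact_N=3))
print(robot.move_straight(B+[0,0,.03],vel=.015,contact_N=1.2))
s=robot.sense(); print(s['t'],s['tcp_pos'],s['wrist_force'])
f=shot('top','top3.png')
print(np.median([pt(f,u,v)[2] for u in range(350,390) for v in range(180,190)]))
im=cv2.imread('pics/top3.png')[150:240,240:370]; cv2.imwrite('pics/c3.png',cv2.resize(im,None,fx=5,fy=5))
E
```

```text
-0.0006988208709099821
False
True
11.7833 [ 0.63892281 -0.07394103  0.09008855] [ 0.00731869 -0.35845296 -1.0833428 ]
0.1301562338466017
```

View pics/c3.png

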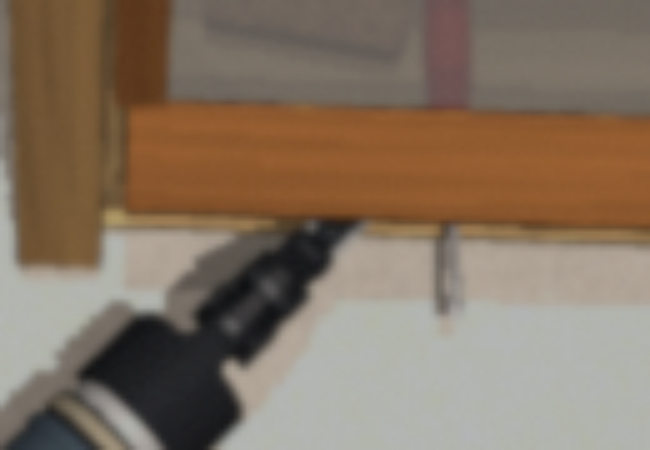

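The fingertips are now hidden beneath the lip's front edge, and contact is felt at TCP z=0.090 with 1.1 N down. I'll push along the slope in part and then measure.

```bash
cat >> h.py <<'E'
def liptop(f,x0):  # median height of lip top's surface right part, by depth band around expected
    P=np.array([pt(f,u,v) for u in range(345,395,2) for v in range(140,200)])
    m=(P[:,1]>-.26)&(abs(P[:,0]-x0)<.012)
    return np.median(P[m,2]),m.sum()
S=np.array([.5,0,.866])
E
python3 -W ignore - <<'E'
from h import *
import pickle
f=pickle.load(open('f0.pkl','rb'))['top']; print('start',liptop(f,.63))
p=robot.sense()['tcp_pos'].copy()
for d in (.02,.045,.07):
    robot.move_straight(p+d*S,vel=.03,contact_N=12)
    s=robot.sense(); print(s['t'],s['tcp_pos'],s['wrist_force'])
f=shot('top','top4.png'); print(liptop(f,.63+.035))
print([pt(f,u,176).round(4) for u in (416,417,418,419)])
E
```

```text
start (np.float64(0.1290774347531702), np.int64(252))
12.6583 [ 0.64917393 -0.07392441  0.10770465] [-0.36284016 -0.93122238  0.89586114]
13.6417 [ 0.66167775 -0.07389786  0.12929536] [ 0.56500864  0.54280049 -0.36247834]
14.625 [ 0.67418157 -0.07387166  0.15101104] [-0.21334079 -0.45761288  0.23550533]
(np.float64(0.18946605289074314), np.int64(362))
[array([ 0.6482, -0.2902,  0.1985]), array([ 0.6482, -0.2924,  0.1989]), array([ 0.6484, -0.2951,  0.1977]), array([ 0.6479, -0.2963,  0.201 ])]
```

```bash
python3 -W ignore - <<'E'
from h import *
p=robot.sense()['tcp_pos'].copy()
robot.move_straight(p+.0306*S,vel=.02,contact_N=12)
s=robot.sense(); print(s['t'],s['tcp_pos'],s['wrist_force'])
f=shot('top'); print(liptop(f,.63+.051))
q=s['tcp_pos']
robot.move_straight(q-[0,0,.02],vel=.05); robot.move_straight(q-[0,0,.02]-.1*D,vel=.08)
robot.sleep(.3)
f=shot('top','top5.png'); print(liptop(f,.63+.051),robot.sense()['wrist_force'],robot.sense()['t'])
w=shot('wrist'); 
im=np.hstack([cv2.imread('pics/top5.png')[80:280,180:450],cv2.resize(w['image'][...,::-1],(267,200))])
cv2.imwrite('pics/m5.png',cv2.resize(im,(790,294)))
E
```

```text
16.3833 [ 0.68948398 -0.07392695  0.17750757] [-1.81112597 -0.77012689 -1.46627622]
(np.float64(0.21548364389728025), np.int64(413))
(np.float64(0.21501047494535694), np.int64(416)) [ 0.1486078  -0.41263919 -0.80143027] 18.7333
```

View pics/m5.png

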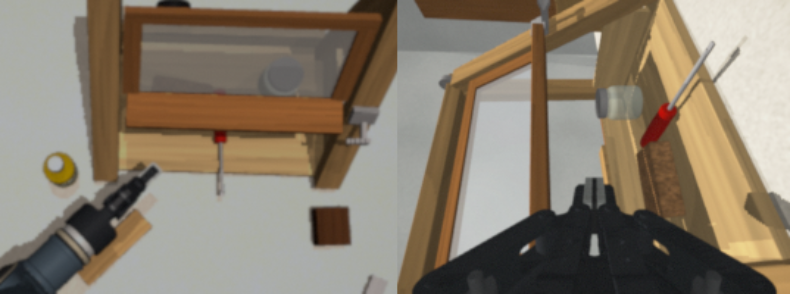

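The lip is up next to the pointer, with its top at 0.215 and its underside at ≈0.197 against the tip at ≈0.1985. The hand is clear of the lip and nothing else has moved.

```bash
python3 -W ignore -c "
from h import *
print(robot.close_job())"
```

```text
the job is handed in; nothing more can be done
None
```

The job is handed in, with no verdict returned: the window is up with the lip's underside measured about 1.5 mm below the pointer tip (limit 8 mm), and the hand is clear of it.

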